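# Unhook the platen from the tilted welding stage

### The job

Draw back the small red-topped bolt on the tilted welding stage. Then slide the dark platen up the slope until the stud heads sit in the wide ends of its two keyhole slots, lift it free without forcing it, and set it down (do not drop it) flat and bar upward inside the cork-lined blue tray, then let go. Leave everything else on the bench where it stands.

Things in the scene. Friction and masses are not known exactly. Their poses are not given: they have to be found in the camera images.
- bed: the stage's aluminium bed, 170 x 130 mm, fixed, tilted 25 degrees. Origin in the middle of its upper face, midway between two studs; x points up the slope, y level to the left, z square out of the face. The studs stand at x = 0, y = -36 and +36 mm: necks 7 mm thick, brass heads 15 mm across, undersides 10.5 mm and tops 14.5 mm above the face
- platen: loose dark steel plate 130 (x) x 110 (y) x 8 mm, 0.35 to 0.6 kg, hung flat on the bed. Origin under its middle, axes as the bed's. Two keyholes at y = -36 and +36 mm: a 10 mm slot whose uphill end is at the stud now, with a 21 mm wide hole 20 mm further downhill. Slid 20 (+-3) mm up the slope, the stud heads are in the wide holes and it comes off square to the bed
- platen_grip (a point): a point in the platen's black finger bar, which stands on the plate's middle: 52 mm long (x), 14 mm wide (y), 40 mm tall, to be pinched across its width. The point is over the platen's middle, 32 mm above the plate's underside, 24 mm above its upper face and 16 mm below the bar's top. Axes as the platen's
- bolt_knob (a point): the upright knob of the bolt, a steel pin 12 mm thick with a red top 15 mm across, square to the bed. This point lies 32 mm above the bed's face, 20 mm above the bolt's bar and 12 mm below the knob's top. Axes as the bed's. With the bolt shut, its bar lies 2 mm uphill of the platen's upper left corner and stops it sliding up
- bolt (a joint): travel of the bolt in m: 0 shut (start), up to 0.035 drawn; it moves along the bed's +y (away from the platen). The platen is free of it from 0.022; it slides with about 4 N and stays where it is left
- tray: fixed blue tray 220 (x) x 200 (y) x 22 mm with 5 mm walls, cork inside. Origin at the centre of its underside, z up; the cork's upper face is 8 mm above the origin
- cap_a: bystander: green plastic cap 48 mm across, 22 mm tall, origin under its centre
- cap_b: bystander: a second, equal green cap
- screwdriver: bystander: screwdriver lying beyond the stage and tray, origin under its middle
- jar: bystander: amber jar 56 mm across, 75 mm tall, origin under its centre
- pot: bystander: aluminium pot of copper electrodes, 52 mm across, 105 mm tall with them, origin under its centre
- screwbox: bystander: open orange box 110 x 80 x 35 mm, origin under its centre
- wrench: bystander: wrench lying on the bench, origin under its middle
Mind the look-alikes: they are no part of the job. Leave any green look-alike of the platen alone.

How it is judged:
By the outcome, as a careful person would: the job done as asked, in the order asked, and still so for the second after the job is handed in, with the robot touching nothing.
It also fails if it takes over 45 s, if anything falls off the work surface, if the arm or the gripper's body presses on something with over 40 N, if the wrist force passes 120 N, or if a joint passes its speed limit or range.

### The arm

A 6-joint arm with a two-finger parallel gripper is mounted at the origin on the work surface. World frame = base frame: x ahead of the robot, y to its left, z up, the work surface at z = 0. Lengths are in m, angles in rad, forces in N, time in s.
With the tool pointing down it reaches from about 0.35 to 0.775 m from the base axis. Payload 7.3 kg.
Tool frame: the origin (TCP) lies at the very end of the fingers, on their centre line; the grasp point (between the pads) lies 19 mm behind it (robot.hold_point_z is the distance from the TCP to the grasp point, in m); z points along the fingers, y is the direction in which the jaws open and shut (so a half turn about z gives the same grasp; the last joint's range is limited). The gripper opens to 92 mm and grips with 3 to 60 N. Pads are 19 mm wide; open, the fingers measure 130 mm over their backs; the gripper's body (75 mm by 190 mm) begins 47 mm behind the grasp point.
Start: joints at [-1.286, 0.342, 1.524, -0, 1.275, -0.146], TCP at [0.219, -0.477, 0.227] pointing down, gripper open.
Joint ranges: [-2.53, 2.53], [-0.77, 2.02], [0.04, 2.7], [-1, 4.14], [0.28, 2.66], [-3.11, 3.11]. Speed limits (rad/s): [2.57, 2.57, 3.14, 3.14, 3.14, 3.14].

### API

Orientations are given as [roll, pitch, yaw] about the fixed x, y, z axes, in that order (R = Rz(yaw) Ry(pitch) Rx(roll)).
In Python, from cell import monitor, viewer, robot gives the robot as it stands.
- The arm moves only by the tool move_arm, never from a script. Its argument "deltas" is a list of rows, each an object of numbers: "x", "y", "z": the shift along the tool's x, y, z in m; "wx", "wy", "wz": the turn, a rotation vector about the tool's x, y, z in degrees; "hand": the opening, from 0 (shut) to 1 (fully open). In form: [{"x": .., "y": .., "z": .., "wx": .., "wy": .., "wz": .., "hand": ..}, ...]. A call has 1 to 8 rows; each row is the pose to reach, as a shift and turn from the pose commanded when the call began, along the tool's axes at that moment; what a row does not reach only later rows make up. A row lasts 1/8 s, in which the tool goes at most 62.5 mm and 10.7 degrees, less where a joint would pass 70% of its speed; a pose out of reach is approached as far as the arm can. A call with a gripper value outside its range is refused whole. The fingers move at their own pace and stop on an object; "grip_force" is the grip in N (left out, the last holds). Time passes only in rows, so rows that repeat a pose let the fingers close. It gives the time, the measured TCP pose, the force and the opening at its end, in the units of the state.
- monitor.observe(): the state, without advancing time (a new reading comes with each control period).
- viewer.read_camera(name): name is "side" or "top" or "wrist"; returns the picture (400x640x3 uint8, red, green, blue); there is no depth.
- viewer.camera_params(name): a dict with "camera_matrix" (3x3 intrinsics, pixels), "R" (3x3) and "t" (3): a world point X has camera coordinates R X + t. Camera axes: x right, y down, z forward; pixel columns grow to the right and rows downward; lengths in m; the calibration is good to about 2 mm. A picture is of the moment at which its call begins: read the wrist's pose just before it. camera_params takes no time and is no camera call; for the wrist camera it gives the pose at the moment of the call.
- robot.hand_in(): hands the job in, once; it reports no verdict.
The state is a dict: "time": time; "qpos": joint angles; "qvel": joint speeds; "joint_efforts": joint torques, N m; "tool_pos": TCP position; "tool_rot": TCP orientation; "contact_force": force on the tool from outside, world axes, zero at the start; "torque": the same for the moment, N m; "opening": finger opening in m.
Only numpy, scipy, OpenCV 4.12 (cv2) and the standard library are available. Lean on these libraries where they do the work, as an engineer would, in place of code of your own. Each camera call takes 0.05 s, during which the arm holds its last target. There are 200 camera calls.

## Working session

There is one attempt and no reset: what is moved stays moved. The work goes in short steps, Python scripts to look and compute and a tool call to move; the robot and the scene stay as the last step left them, time stands still between calls to the robot, and variables do not carry over. Pictures are saved under pics/ and viewed, about 8 in all and at most 12, crops included, and the job is handed in when it is done.

Besides the shell and the picture viewer there is one more tool, called after ">>>" in YAML: its name, and indented under it one key for each argument. move_arm: Moves the arm, as the interface text tells. Its arguments: {"type":"object","properties":{"deltas":{"type":"array","items":{"type":"object","properties":{"x":{"type":"number"},"y":{"type":"number"},"z":{"type":"number"},"wx":{"type":"number"},"wy":{"type":"number"},"wz":{"type":"number"},"hand":{"type":"number"}}}},"grip_force":{"type":"number"}},"required":["deltas"]}

```bash
ls; mkdir -p pics
python3 - <<'E'
from cell import monitor,viewer,robot
import cv2,numpy as np
for n in("top","side"):
    im=viewer.read_camera(n); cv2.imwrite(f"pics/{n}0.png",im[:,:,::-1]); p=viewer.camera_params(n)
    print(n,np.round(p["camera_matrix"],1).tolist(),np.round(p["R"],3).tolist(),np.round(p["t"],3).tolist())
print(monitor.observe(),robot.hold_point_z)
E
```

```text
pics
top [[485.9, 0.0, 321.1], [0.0, 485.9, 199.4], [0.0, 0.0, 1.0]] [[-0.006, -1.0, -0.016], [-0.99, 0.008, -0.142], [0.143, 0.015, -0.99]] [0.021, 0.603, 1.338]
side [[473.9, 0.0, 323.3], [0.0, 473.9, 204.2], [0.0, 0.0, 1.0]] [[0.991, -0.13, -0.014], [-0.079, -0.511, -0.856], [0.104, 0.85, -0.517]] [-0.593, 0.141, 1.343]
{'time': 0.1, 'qpos': array([-1.28596266e+00,  3.42632537e-01,  1.52490648e+00, -2.88729880e-05,
        1.27540514e+00, -1.46025739e-01]), 'qvel': array([ 0.00137735, -0.00195378, -0.00148688,  0.00174819,  0.00124869,
       -0.00010388]), 'joint_efforts': array([ 2.00236376e-03, -4.32003558e+01, -2.44694799e+01,  7.20082107e-02,
        5.26959740e-02, -4.86080432e-05]), 'tool_pos': array([ 0.21916501, -0.4766702 ,  0.22613035]), 'tool_rot': array([-3.14025152e+00, -1.69336450e-04,  4.30867720e-01]), 'contact_force': array([ 0.81220461, -0.08082536,  0.12021587]), 'torque': array([ 0.00782955, -0.01002781,  0.01180398]), 'opening': 0.09179722521487182} 0.0188
```

View pics/top0.png

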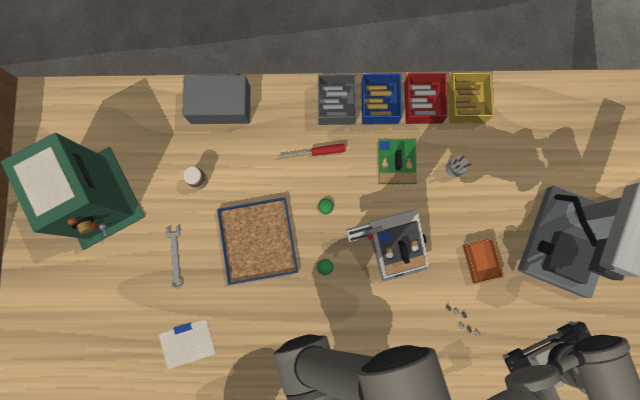

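View pics/side0.png

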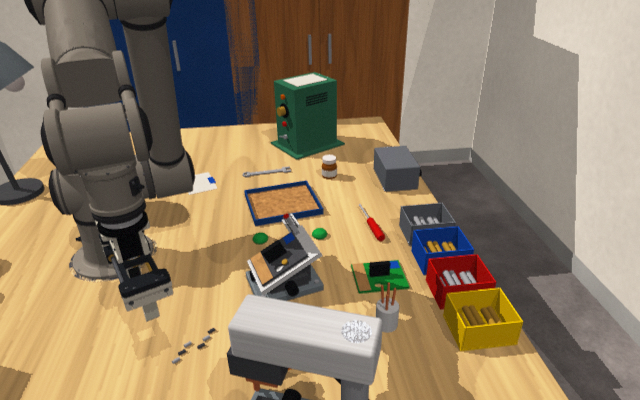

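The top view shows the stage at about (400,245), the tray at (258,241), the green caps at (326,206) and (325,267), and a green look-alike plate at (397,160). The side view shows the stage at about (283,260). Next I'll crop in close.

Run:
```python
import cv2,numpy as np
a=cv2.imread("pics/top0.png")[200:290,340:440]; b=cv2.imread("pics/side0.png")[205:305,240:330]
a=cv2.resize(a,(400*1,360),interpolation=cv2.INTER_CUBIC); b=cv2.resize(b,(360,400),interpolation=cv2.INTER_CUBIC)
o=np.zeros((400,770,3),np.uint8); o[:360,:400]=a; o[:400,410:]=b
cv2.imwrite("pics/crop.png",o)
```

```text
(no output)
```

View pics/crop.png

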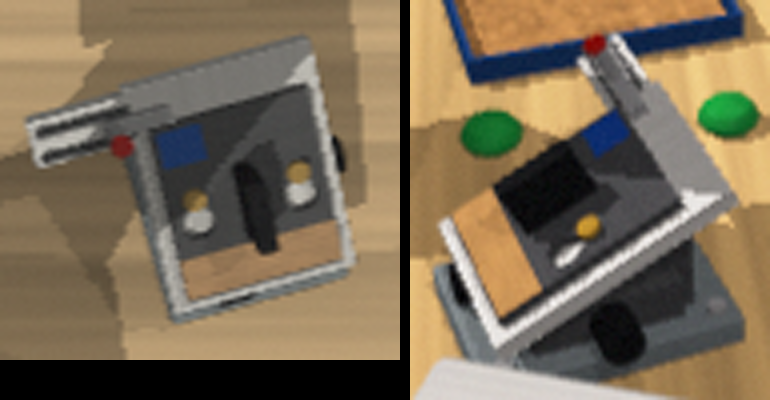

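Candidates:
- **Bolt knob:** the red top at top-view pixel (370,236), side (286,216). The other red things are the screwdriver handle and the bin, which don't fit.
- **Platen:** the dark plate with the black bar at (404,250), with brass stud heads at (389,250) and (414,243). The green plate at (397,160) is the look-alike.

The crop confirms both. The uphill direction is image-up, turned about 15° left, which is near world +x.

```bash
cat > h.py <<'E'
from cell import monitor,viewer,robot
import cv2,numpy as np
from scipy.spatial.transform import Rotation as Ro
def P(n):
    p=viewer.camera_params(n); return p["camera_matrix"]@np.c_[p["R"],p["t"]]
def tri(a,b,na="top",nb="side"):
    X=cv2.triangulatePoints(P(na),P(nb),np.array(a,float).reshape(2,1),np.array(b,float).reshape(2,1)).ravel(); return X[:3]/X[3]
def ray(n,uv,z,p=None):
    p=p or viewer.camera_params(n); d=p["R"].T@np.linalg.inv(p["camera_matrix"])@[uv[0],uv[1],1]; c=-p["R"].T@p["t"]
    return c+d*(z-c[2])/d[2]
def proj(n,X,p=None):
    p=p or viewer.camera_params(n); x=p["camera_matrix"]@(p["R"]@np.array(X)+p["t"]); return x[:2]/x[2]
def blobs(im,lo,hi,box,mn=4):
    x0,y0,x1,y1=box; h=cv2.cvtColor(im[y0:y1,x0:x1],cv2.COLOR_BGR2HSV); m=cv2.inRange(h,lo,hi)
    n,_,s,c=cv2.connectedComponentsWithStats(m)
    return [(int(s[i,4]),np.round(c[i]+[x0,y0],1).tolist(),s[i,:4].tolist()) for i in range(1,n) if s[i,4]>=mn]
E
python3 - <<'E'
from h import *
t=cv2.imread("pics/top0.png");s=cv2.imread("pics/side0.png")
rt=blobs(t,(0,150,60),(5,255,255),(360,225,385,250));rs=blobs(s,(0,150,60),(5,255,255),(270,205,300,225))
print(rt,rs)
print("brass",blobs(t,(12,110,100),(25,255,255),(380,235,425,256)),blobs(s,(12,150,100),(25,255,255),(370-100,255,300,270)))
if rt and rs: print("red",tri(max(rt)[1],max(rs)[1]))
T=lambda u,v:(340+u/4-.4,200+v/4-.4); S=lambda u,v:(240+(u-410)/4-.4,205+v/4-.4)
dr=tri(T(355,265),S(495,347));ur=tri(T(310,37),S(737,200));dl=tri(T(175,320),S(440,222))
hr=tri(T(298,172),S(588,226))
print("DR",dr,"UR",ur,"DL",dl,"headR",hr)
print(np.linalg.norm(ur-dr),np.linalg.norm(dl-dr),np.degrees(np.arctan2((ur-dr)[1],(ur-dr)[0])),np.degrees(np.arcsin((ur-dr)[2]/np.linalg.norm(ur-dr))), np.degrees(np.arctan2(-(dl-dr)[0],(dl-dr)[1])))
print("mid of UR,DL",(ur+dl)/2)
# tray blue
print("tray",blobs(t,(105,120,40),(125,255,255),(210,190,305,290),50))
E
```

```text
[(20, [369.9, 236.0], [8, 9, 5, 5])] [(18, [285.8, 215.4], [14, 9, 5, 4])]
brass [(20, [414.1, 242.7], [32, 6, 5, 5]), (14, [388.9, 250.1], [7, 14, 5, 4])] [(23, [284.0, 261.0], [12, 4, 5, 5])]
red [ 0.48945599 -0.11052613  0.15220364]
DR [ 0.4135231  -0.27857234  0.05194592] UR [ 0.56413052 -0.2411944   0.11568967] DL [ 0.37853468 -0.15350181  0.05272754] headR [ 0.47465173 -0.23300199  0.1000651 ]
0.16775867488479965 0.1298746989609307 13.93812812752024 22.332006296448995 15.6289354940219
mid of UR,DL [ 0.4713326  -0.19734811  0.08420861]
tray [(307, [245.0, 239.4], [8, 8, 79, 86])]
```

```bash
cat >> h.py <<'E'
O=np.array([.4713,-.1973,.0842]); YAW=15.
def bedR(yaw=YAW): return Ro.from_euler('ZY',[yaw,-25],degrees=True).as_matrix()
def w2b(X): return bedR().T@(np.array(X)-O)
def b2w(X): return O+bedR()@np.array(X)
RT=lambda: bedR()@np.diag([1,-1,-1])   # tool: x uphill, y right, z into bed
def goto(pos,R=None):
    s=monitor.observe(); A=Ro.from_euler('xyz',s["tool_rot"]).as_matrix(); R=A if R is None else R
    print("shift mm",np.round(1000*A.T@(np.array(pos)-s["tool_pos"]),1),"rot deg",np.round(np.degrees(Ro.from_matrix(A.T@R).as_rotvec()),2),"t",round(s["time"],2))
def tcpb():
    s=monitor.observe(); A=Ro.from_euler('xyz',s["tool_rot"]).as_matrix()
    print("tcp in bed mm",np.round(1000*w2b(s["tool_pos"]),1),"rot err",np.round(np.degrees(Ro.from_matrix(RT().T@A).as_rotvec()),2),"F",np.round(s["contact_force"],1),"open",round(s["opening"],4),"t",round(s["time"],2))
E
python3 - <<'E'
from h import *
goto(b2w([.02,.02,.19]),RT()); p=viewer.camera_params("wrist"); 
s=monitor.observe();A=Ro.from_euler('xyz',s["tool_rot"]).as_matrix()
print("cam in tool",A.T@(-p["R"].T@p["t"]-s["tool_pos"]),"axis",A.T@p["R"][2],p["camera_matrix"][0,0])
print("red in bed",w2b([.48945599,-.11052613,.15220364]))
t=cv2.imread("pics/top0.png"); p=viewer.camera_params("top")
m=cv2.inRange(cv2.cvtColor(t,cv2.COLOR_BGR2HSV),(105,120,40),(125,255,255)); m[:190]=0;m[290:]=0;m[:,:210]=0;m[:,305:]=0
c=max(cv2.findContours(m,0,2)[0],key=cv2.contourArea)
w=np.array([ray("top",q[0],.022,p)[:2] for q in c])
print("tray rect",cv2.minAreaRect((w*1000).astype(np.float32)))
E
```

```text
shift mm [ 287.9 -178.8  -38.4] rot deg [-2.19 24.94  9.52] t 0.1
cam in tool [ 0.06689799 -0.00067056 -0.15923691] axis [-2.49507847e-01 -3.15624880e-04  9.68372725e-01] 342.40471521505947
red in bed [0.06498833 0.07911801 0.04472916]
tray rect ((490.16961669921875, 202.32720947265625), (217.5901336669922, 196.90013122558594), 9.720178604125977)
```

>>> move_arm:
  deltas:
    - {"x": 0.05, "y": -0.03, "z": -0.04, "wx": -0.6, "wy": 6, "wz": 2.4}
    - {"x": 0.1, "y": -0.06, "z": -0.06, "wx": -1.1, "wy": 12.5, "wz": 4.8}
    - {"x": 0.15, "y": -0.09, "z": -0.06, "wx": -1.6, "wy": 18, "wz": 7.2}
    - {"x": 0.2, "y": -0.12, "z": -0.05, "wx": -2.2, "wy": 24.9, "wz": 9.5}
    - {"x": 0.25, "y": -0.15, "z": -0.045, "wx": -2.2, "wy": 24.9, "wz": 9.5}
    - {"x": 0.288, "y": -0.179, "z": -0.038, "wx": -2.2, "wy": 24.9, "wz": 9.5}
    - {"x": 0.288, "y": -0.179, "z": -0.038, "wx": -2.2, "wy": 24.9, "wz": 9.5}
    - {"x": 0.288, "y": -0.179, "z": -0.038, "wx": -2.2, "wy": 24.9, "wz": 9.5}

```text
schema error: expected keys x, y, z, wx, wy, wz, hand
```

Run:
```python
from h import *
tcpb(); p=viewer.camera_params("wrist"); im=viewer.read_camera("wrist")[:,:,::-1].copy()
cv2.imwrite("pics/w1r.png",im)
L=dict(knobtop=[.065,.079,.044],kbase=[.065,.079,.012],hL=[0,.036,.0145],hR=[0,-.036,.0145],ur=[.085,-.065,0],ul=[.085,.065,0],dr=[-.085,-.065,0],dl=[-.085,.065,0],bar=[0,0,.048])
for k,v in L.items():
    q=proj("wrist",b2w(v),p);print(k,q.round(1));cv2.drawMarker(im,(int(q[0]),int(q[1])),(255,0,255),0,8)
cv2.imwrite("pics/w1.png",im)
```

```text
tcp in bed mm [-226.3 -204.6  262.1] rot err [  2.19 -24.94  -9.52] F [ 0.8 -0.1  0.1] open 0.0918 t 0.1
knobtop [-199.4 -705.8]
kbase [-118.4 -614.2]
hL [  20.1 -361.3]
hR [ 138.6 -334.8]
ur [ 179.5 -601.1]
ul [ -89.3 -670.1]
dr [ 202.4 -134.7]
dl [  39.7 -167.6]
bar [  41.5 -385.2]
```

View pics/w1.png

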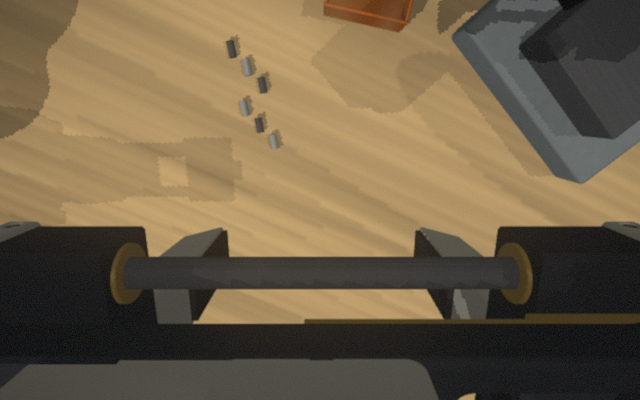

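Run:
```python
from h import *
goto(b2w([-.06,.02,.19]),RT())
```

```text
shift mm [ 216.4 -191.    -4.6] rot deg [-2.18 24.94  9.52] t 0.15
```

>>> move_arm:
  deltas:
    - {"x": 0.04, "y": -0.035, "z": -0.03, "wx": -0.6, "wy": 6, "wz": 2.4, "hand": 1}
    - {"x": 0.08, "y": -0.07, "z": -0.05, "wx": -1.1, "wy": 12.5, "wz": 4.8, "hand": 1}
    - {"x": 0.12, "y": -0.105, "z": -0.05, "wx": -1.6, "wy": 18, "wz": 7.2, "hand": 1}
    - {"x": 0.16, "y": -0.14, "z": -0.03, "wx": -2.2, "wy": 24.9, "wz": 9.5, "hand": 0.5}
    - {"x": 0.2, "y": -0.175, "z": -0.01, "wx": -2.2, "wy": 24.9, "wz": 9.5, "hand": 0.5}
    - {"x": 0.216, "y": -0.191, "z": -0.005, "wx": -2.2, "wy": 24.9, "wz": 9.5, "hand": 0.5}
    - {"x": 0.216, "y": -0.191, "z": -0.005, "wx": -2.2, "wy": 24.9, "wz": 9.5, "hand": 0.5}
    - {"x": 0.216, "y": -0.191, "z": -0.005, "wx": -2.2, "wy": 24.9, "wz": 9.5, "hand": 0.5}

```text
time: 1.15
tool_pos: [0.3359, -0.2142, 0.2321]
tool_rot: [3.138, -0.436, 0.263]
contact_force: [-0.5, 0.2, -0.3]
opening: 0.0478
```

Run:
```python
from h import *
tcpb(); p=viewer.camera_params("wrist"); im=viewer.read_camera("wrist")[:,:,::-1].copy()
cv2.imwrite("pics/w2r.png",im); np.savez("pics/w2.npz",**p)
L=dict(knobtop=[.065,.079,.044],kbase=[.065,.079,.012],hL=[0,.036,.0145],hR=[0,-.036,.0145],ur=[.085,-.065,0],ul=[.085,.065,0],dr=[-.085,-.065,0],dl=[-.085,.065,0],bar=[0,0,.048])
for k,v in L.items():
    q=proj("wrist",b2w(v),p);print(k,q.round(1));cv2.drawMarker(im,(int(q[0]),int(q[1])),(255,0,255),0,8)
cv2.imwrite("pics/w2.png",im)
```

```text
tcp in bed mm [-60.   18.7 191.2] rot err [-0.15 -0.03 -0.08] F [-0.5  0.2 -0.3] open 0.0478 t 1.15
knobtop [248.4  36.2]
kbase [255.5  43.4]
hL [303.3 116.6]
hR [378.6 116.6]
ur [411.   22.9]
ul [271.8  22.6]
dr [400.3 198.8]
dl [277.4 198.8]
bar [343.3 117.5]
```

View pics/w2.png

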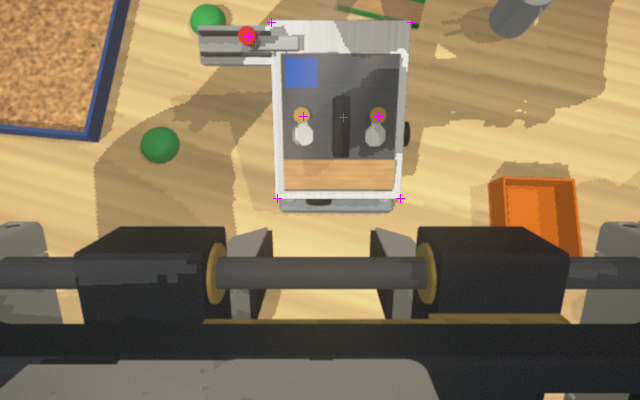

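The red knob is at (248,36) and the stud heads at (303,116) and (378,116), all within a pixel of the predictions. The bar spans rows 96–157 around column 341. Next I'll measure the knob and bar.

```bash
cat >> h.py <<'E'
def rayb(uv,zb,p):
    d=bedR().T@p["R"].T@np.linalg.inv(p["camera_matrix"])@[uv[0],uv[1],1]; c=w2b(-p["R"].T@p["t"]); return c+d*(zb-c[2])/d[2]
E
python3 - <<'E'
from h import *
p=dict(np.load("pics/w2.npz")); im=cv2.imread("pics/w2r.png")
for a,c,s in blobs(im,(0,150,80),(8,255,255),(230,20,265,55)): print("red",a,c,s,1e3*rayb(c,.042,p))
for a,c,s in blobs(im,(10,90,90),(25,255,255),(285,100,395,130)): print("brass",a,c,s,1e3*rayb(c,.0145,p))
for a,c,s in blobs(im,(0,0,0),(180,255,40),(320,85,365,170),50): print("bar",a,c,s,[1e3*rayb([c[0],320*0+85+s[1]+k*s[3]],.048,p) for k in(0,1)],1e3*rayb(c,.048,p))
g=im[85:165,341].max(1); print(g.tolist()); print(im[125,322:362].max(1).tolist())
goto(b2w([.065,.079,.075]),RT())
E
```

```text
red 267 [246.7, 35.2] [8, 6, 18, 19] [66.16937771 80.73645229 42.        ]
brass 210 [301.2, 114.7] [8, 7, 17, 16] [ 1.73055645 37.93507101 14.5       ]
brass 217 [377.5, 114.7] [85, 7, 16, 16] [  1.80678028 -34.83235949  14.5       ]
[109, 107, 107, 109, 110, 109, 110, 107, 97, 97, 85, 71, 67, 64, 70, 75, 73, 71, 74, 73, 72, 71, 74, 73, 73, 72, 74, 71, 74, 73, 72, 74, 72, 69, 68, 70, 68, 69, 68, 69, 70, 70, 71, 68, 67, 63, 63, 64, 62, 63, 62, 64, 66, 68, 68, 68, 70, 73, 69, 63, 67, 67, 68, 69, 64, 60, 62, 64, 62, 63, 65, 58, 78, 104, 160, 210, 221, 219, 216, 215]
[107, 106, 106, 101, 103, 101, 102, 101, 107, 98, 78, 66, 69, 74, 73, 74, 71, 71, 71, 70, 64, 59, 62, 64, 61, 60, 56, 62, 73, 81, 81, 80, 81, 78, 75, 77, 78, 78, 76, 77]
shift mm [125.3 -60.7 115.9] rot deg [0.16 0.03 0.05] t 1.2
```

Run:
```python
from h import *
p=dict(np.load("pics/w2.npz"))
print([1e3*rayb(q,.048,p) for q in([342,95.5],[342,157.5],[342,126.5])])
goto(b2w([.066,.0805,.075]),RT())
```

```text
[array([18.14424922,  1.38325382, 48.        ]), array([-34.51489315,   0.51598124,  48.        ]), array([-7.60052386,  0.95924889, 48.        ])]
shift mm [126.3 -62.2 115.9] rot deg [0.16 0.03 0.05] t 1.2
```

>>> move_arm:
  deltas:
    - {"x": 0.06, "y": -0.03, "z": 0.01, "wx": 0.15, "wy": 0, "wz": 0, "hand": 0.5}
    - {"x": 0.12, "y": -0.06, "z": 0.03, "wx": 0.15, "wy": 0, "wz": 0, "hand": 0.5}
    - {"x": 0.126, "y": -0.062, "z": 0.08, "wx": 0.15, "wy": 0, "wz": 0, "hand": 0.5}
    - {"x": 0.126, "y": -0.062, "z": 0.12, "wx": 0.15, "wy": 0, "wz": 0, "hand": 0.5}
    - {"x": 0.126, "y": -0.062, "z": 0.15, "wx": 0.15, "wy": 0, "wz": 0, "hand": 0.5}
    - {"x": 0.126, "y": -0.062, "z": 0.165, "wx": 0.15, "wy": 0, "wz": 0, "hand": 0.5}
    - {"x": 0.126, "y": -0.062, "z": 0.173, "wx": 0.15, "wy": 0, "wz": 0, "hand": 0.5}
    - {"x": 0.126, "y": -0.062, "z": 0.173, "wx": 0.15, "wy": 0, "wz": 0, "hand": 0.5}

```text
time: 2.2
tool_pos: [0.5008, -0.1056, 0.1282]
tool_rot: [-3.141, -0.436, 0.262]
contact_force: [-1.1, 0.0, 0.2]
opening: 0.046
```

Run:
```python
from h import *
tcpb()
```

```text
tcp in bed mm [65.9 80.9 17.8] rot err [ 0.04 -0.02 -0.02] F [-1.1  0.   0.2] open 0.046 t 2.2
```

Close gently, then draw along bed +y (tool −y).

>>> move_arm:
  deltas:
    - {"x": 0, "y": 0, "z": 0, "wx": 0, "wy": 0, "wz": 0, "hand": 0}
    - {"x": 0, "y": 0, "z": 0, "wx": 0, "wy": 0, "wz": 0, "hand": 0}
    - {"x": 0, "y": 0, "z": 0, "wx": 0, "wy": 0, "wz": 0, "hand": 0}
    - {"x": 0, "y": 0, "z": 0, "wx": 0, "wy": 0, "wz": 0, "hand": 0}
    - {"x": 0, "y": 0, "z": 0, "wx": 0, "wy": 0, "wz": 0, "hand": 0}
  grip_force: 10

```text
time: 2.82
tool_pos: [0.501, -0.1058, 0.1284]
tool_rot: [3.14, -0.437, 0.263]
contact_force: [-1.3, -4.6, 3.2]
opening: 0.0142
```

>>> move_arm:
  deltas:
    - {"x": 0, "y": -0.006, "z": 0, "wx": 0, "wy": 0, "wz": 0, "hand": 0}
    - {"x": 0, "y": -0.012, "z": 0, "wx": 0, "wy": 0, "wz": 0, "hand": 0}
    - {"x": 0, "y": -0.018, "z": 0, "wx": 0, "wy": 0, "wz": 0, "hand": 0}
    - {"x": 0, "y": -0.024, "z": 0, "wx": 0, "wy": 0, "wz": 0, "hand": 0}
    - {"x": 0, "y": -0.03, "z": 0, "wx": 0, "wy": 0, "wz": 0, "hand": 0}
    - {"x": 0, "y": -0.032, "z": 0, "wx": 0, "wy": 0, "wz": 0, "hand": 0}
    - {"x": 0, "y": -0.032, "z": 0, "wx": 0, "wy": 0, "wz": 0, "hand": 0}
  grip_force: 20

```text
time: 3.7
tool_pos: [0.4925, -0.0743, 0.1283]
tool_rot: [-3.141, -0.436, 0.263]
contact_force: [-1.9, -3.6, 5.5]
opening: 0.0131
```

Run:
```python
from h import *
tcpb()
```

```text
tcp in bed mm [ 66.1 113.3  17.9] rot err [ 0.03  0.01 -0.06] F [-1.9 -3.6  5.5] open 0.0131 t 3.7
```

>>> move_arm:
  deltas:
    - {"x": 0, "y": 0, "z": 0, "wx": 0, "wy": 0, "wz": 0, "hand": 0.4}
    - {"x": 0, "y": 0, "z": 0, "wx": 0, "wy": 0, "wz": 0, "hand": 0.5}
    - {"x": 0, "y": 0, "z": -0.03, "wx": 0, "wy": 0, "wz": 0, "hand": 0.5}
    - {"x": 0, "y": 0.0, "z": -0.07, "wx": 0, "wy": 0, "wz": 0, "hand": 0.5}
    - {"x": -0.05, "y": 0.05, "z": -0.11, "wx": 0, "wy": 0, "wz": 0, "hand": 0.5}
    - {"x": -0.1, "y": 0.09, "z": -0.12, "wx": 0, "wy": 0, "wz": 0, "hand": 0.5}
    - {"x": -0.126, "y": 0.112, "z": -0.12, "wx": 0, "wy": 0, "wz": 0, "hand": 0.5}
    - {"x": -0.126, "y": 0.112, "z": -0.12, "wx": 0, "wy": 0, "wz": 0, "hand": 0.5}

```text
time: 4.7
tool_pos: [0.3605, -0.2277, 0.1826]
tool_rot: [-3.139, -0.435, 0.255]
contact_force: [0.5, 0.6, 0.5]
opening: 0.0458
```

Run:
```python
from h import *
tcpb(); p=viewer.camera_params("wrist"); im=viewer.read_camera("wrist")[:,:,::-1].copy()
cv2.imwrite("pics/w3r.png",im); np.savez("pics/w3.npz",**p)
for a,c,s in blobs(im,(0,150,80),(8,255,255),(170,0,300,80),60): print("red",a,c,s,1e3*rayb(c,.042,p))
for a,c,s in blobs(im,(10,90,90),(25,255,255),(250,80,410,140),80): print("brass",a,c,s,1e3*rayb(c,.0145,p))
goto(b2w([-.0076,.001,.015]),RT())
cv2.imwrite("pics/w3.png",cv2.resize(im[0:240,160:460],None,fx=2.5,fy=2.5))
```

```text
tcp in bed mm [-62.5  -0.7 137.8] rot err [ 0.02 -0.07  0.33] F [0.5 0.6 0.5] open 0.0458 t 4.7
brass 591 [404.3, 106.3] [147, 0, 13, 60] [  6.1857712  -66.78897612  14.5       ]
brass 312 [272.6, 112.8] [13, 23, 20, 20] [ 1.79443377 38.37403355 14.5       ]
brass 303 [364.0, 112.2] [105, 23, 19, 19] [  1.8161673  -34.79197389  14.5       ]
shift mm [ 53.7  -0.2 122.5] rot deg [-0.1   0.04 -0.23] t 4.75
```

View pics/w3.png

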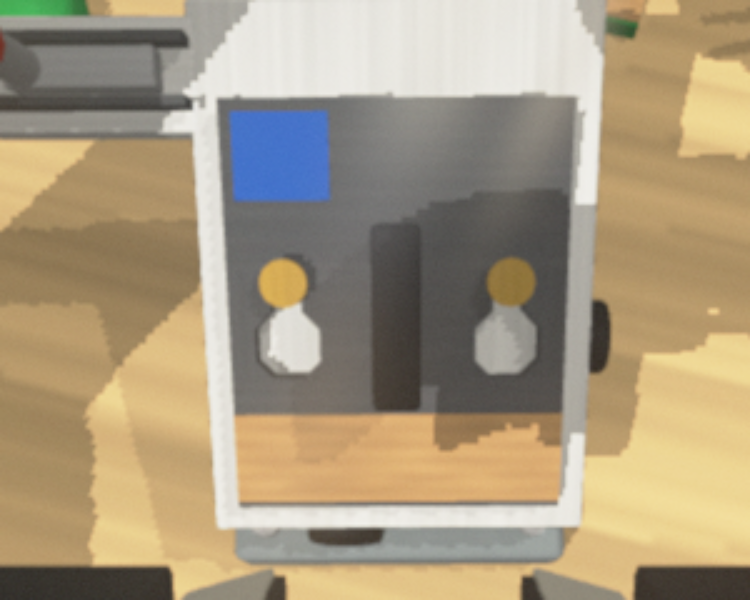

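The bolt is drawn: its bar end is now well left of the platen. The bar top spans about columns 308–328 and rows 89–164 in the full picture.

Run:
```python
from h import *
p=dict(np.load("pics/w3.npz"))
for z in (.048,.051): print([1e3*rayb(q,z,p) for q in([318.3,89.2],[318.3,164],[308.4,126],[328,126])])
tcpb()
```

```text
[array([17.88389818,  1.39054701, 48.        ]), array([-34.4302286 ,   1.81017702,  48.        ]), array([-7.10870326,  8.64328946, 48.        ]), array([-7.19336489, -5.31796926, 48.        ])]
[array([17.72858747,  1.36831745, 51.        ]), array([-33.95473602,   1.78288756,  51.        ]), array([-6.96265339,  8.5336064 , 51.        ]), array([-7.04629418, -5.25930759, 51.        ])]
tcp in bed mm [-61.2   0.7 137.5] rot err [ 0.1  -0.04  0.23] F [-0.5  0.5 -1.1] open 0.0459 t 4.75
```

>>> move_arm:
  deltas:
    - {"x": 0.03, "y": -0.001, "z": 0.02, "wx": -0.1, "wy": 0, "wz": -0.2, "hand": 0.3}
    - {"x": 0.053, "y": -0.001, "z": 0.05, "wx": -0.1, "wy": 0, "wz": -0.2, "hand": 0.3}
    - {"x": 0.053, "y": -0.001, "z": 0.08, "wx": -0.1, "wy": 0, "wz": -0.2, "hand": 0.3}
    - {"x": 0.053, "y": -0.001, "z": 0.1, "wx": -0.1, "wy": 0, "wz": -0.2, "hand": 0.3}
    - {"x": 0.053, "y": -0.001, "z": 0.112, "wx": -0.1, "wy": 0, "wz": -0.2, "hand": 0.3}
    - {"x": 0.053, "y": -0.001, "z": 0.1165, "wx": -0.1, "wy": 0, "wz": -0.2, "hand": 0.3}
    - {"x": 0.053, "y": -0.001, "z": 0.1165, "wx": -0.1, "wy": 0, "wz": -0.2, "hand": 0.3}

```text
time: 5.62
tool_pos: [0.456, -0.1986, 0.1005]
tool_rot: [3.139, -0.436, 0.267]
contact_force: [0.1, -0.7, -0.1]
opening: 0.0274
```

Run:
```python
from h import *
tcpb()
```

```text
tcp in bed mm [-6.8  2.7 21.2] rot err [-0.02 -0.02 -0.28] F [ 0.1 -0.7 -0.1] open 0.0274 t 5.62
```

>>> move_arm:
  deltas:
    - {"x": -0.001, "y": 0.0005, "z": 0, "wx": 0, "wy": 0, "wz": 0.1, "hand": 0.2}
    - {"x": -0.001, "y": 0.0005, "z": 0, "wx": 0, "wy": 0, "wz": 0.1, "hand": 0}
    - {"x": -0.001, "y": 0.0005, "z": 0, "wx": 0, "wy": 0, "wz": 0.1, "hand": 0}
    - {"x": -0.001, "y": 0.0005, "z": 0, "wx": 0, "wy": 0, "wz": 0.1, "hand": 0}
  grip_force: 10

```text
time: 6.12
tool_pos: [0.4551, -0.2002, 0.1004]
tool_rot: [3.139, -0.436, 0.265]
contact_force: [-4.5, -2.9, 5.7]
opening: 0.0142
```

Run:
```python
from h import *
tcpb(); s=monitor.observe(); print("F bed",bedR().T@s["contact_force"],s["torque"])
```

```text
tcp in bed mm [-8.1  1.4 21.6] rot err [-0.11 -0.01 -0.15] F [-4.5 -2.9  5.7] open 0.0142 t 6.12
F bed [-2.24405365 -1.65643794  7.30593704] [-0.04424933  0.52461519 -0.05624998]
```

>>> move_arm:
  deltas:
    - {"x": 0, "y": 0, "z": 0, "wx": 0, "wy": 0, "wz": 0, "hand": 0}
    - {"x": 0, "y": 0, "z": -0.001, "wx": 0, "wy": 0, "wz": 0, "hand": 0}
    - {"x": 0.005, "y": 0, "z": -0.001, "wx": 0, "wy": 0, "wz": 0, "hand": 0}
    - {"x": 0.01, "y": 0, "z": -0.001, "wx": 0, "wy": 0, "wz": 0, "hand": 0}
    - {"x": 0.015, "y": 0, "z": -0.001, "wx": 0, "wy": 0, "wz": 0, "hand": 0}
    - {"x": 0.02, "y": 0, "z": -0.001, "wx": 0, "wy": 0, "wz": 0, "hand": 0}
    - {"x": 0.02, "y": 0, "z": -0.001, "wx": 0, "wy": 0, "wz": 0, "hand": 0}
  grip_force: 45

```text
time: 7.0
tool_pos: [0.4726, -0.1948, 0.1093]
tool_rot: [3.139, -0.436, 0.266]
contact_force: [-0.5, -0.4, -5.7]
opening: 0.0139
```

Run:
```python
from h import *
tcpb(); s=monitor.observe(); print("F bed",bedR().T@s["contact_force"],s["torque"])
t=viewer.read_camera("top")[200:290,340:440,::-1]; b=viewer.read_camera("side")[200:300,240:340,::-1]
o=np.zeros((400,800,3),np.uint8); o[:360,:400]=cv2.resize(t,(400,360),interpolation=2); o[:,400:]=cv2.resize(b,(400,400),interpolation=2)
cv2.imwrite("pics/slid.png",o)
```

```text
tcp in bed mm [12.3  2.1 22. ] rot err [-0.03 -0.02 -0.2 ] F [-0.5 -0.4 -5.7] open 0.0139 t 7.0
F bed [-2.93140205 -0.27389948 -4.96052014] [-0.16017452  0.63229787  0.01174509]
```

View pics/slid.png

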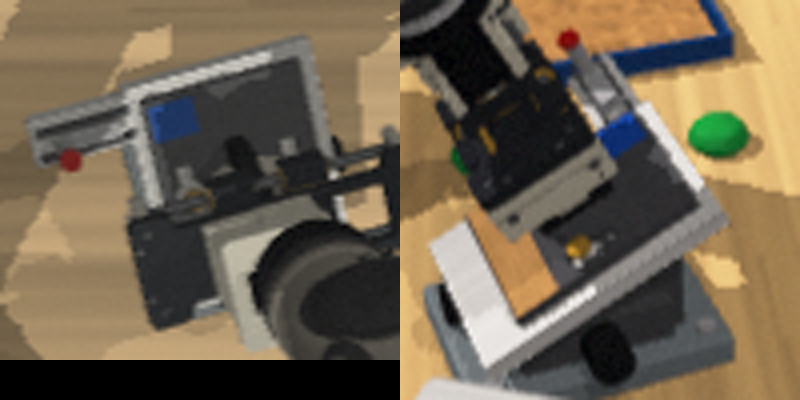

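The platen has slid up about 20 mm with little force, and the head at (577,248) sits at the wide end. Lift slowly, square to the bed.

>>> move_arm:
  deltas:
    - {"x": 0, "y": 0, "z": -0.003, "wx": 0, "wy": 0, "wz": 0, "hand": 0}
    - {"x": 0, "y": 0, "z": -0.006, "wx": 0, "wy": 0, "wz": 0, "hand": 0}
    - {"x": 0, "y": 0, "z": -0.009, "wx": 0, "wy": 0, "wz": 0, "hand": 0}
    - {"x": 0, "y": 0, "z": -0.009, "wx": 0, "wy": 0, "wz": 0, "hand": 0}

```text
time: 7.6
tool_pos: [0.4685, -0.1962, 0.1177]
tool_rot: [3.139, -0.436, 0.265]
contact_force: [1.1, 0.6, -5.9]
opening: 0.0134
```

>>> move_arm:
  deltas:
    - {"x": 0, "y": 0, "z": -0.004, "wx": 0, "wy": 0, "wz": 0, "hand": 0}
    - {"x": 0, "y": 0, "z": -0.009, "wx": 0, "wy": 0, "wz": 0, "hand": 0}
    - {"x": 0, "y": 0, "z": -0.016, "wx": 0, "wy": 0, "wz": 0, "hand": 0}
    - {"x": 0, "y": 0, "z": -0.03, "wx": 0, "wy": 0, "wz": 0, "hand": 0}
    - {"x": 0, "y": 0, "z": -0.05, "wx": 0, "wy": 0, "wz": 0, "hand": 0}
    - {"x": 0, "y": 0, "z": -0.07, "wx": 0, "wy": 0, "wz": 0, "hand": 0}
    - {"x": 0, "y": 0, "z": -0.09, "wx": 0, "wy": 0, "wz": 0, "hand": 0}
    - {"x": 0, "y": 0, "z": -0.09, "wx": 0, "wy": 0, "wz": 0, "hand": 0}

```text
time: 8.6
tool_pos: [0.4318, -0.2067, 0.2007]
tool_rot: [3.136, -0.437, 0.265]
contact_force: [0.8, -0.5, -3.9]
opening: 0.0139
```

Run:
```python
from h import *
tcpb()
RV=Ro.from_euler('z',9.7,degrees=True).as_matrix()@np.diag([1,-1,-1])
s=monitor.observe()
goto(s["tool_pos"],RV)
goto([.490,.202,.22],RV)
b=viewer.read_camera("side")[:,:,::-1]; cv2.imwrite("pics/lift.png",cv2.resize(b[130:330,180:420],None,fx=3,fy=3))
```

```text
tcp in bed mm [ 12.5   1.1 122.7] rot err [-0.25  0.05 -0.19] F [ 0.8 -0.5 -3.9] open 0.0139 t 8.6
shift mm [0. 0. 0.] rot deg [ -0.88 -25.04   5.35] t 8.6
shift mm [ 156.1 -379.5   49.5] rot deg [ -0.88 -25.04   5.35] t 8.6
```

View pics/lift.png

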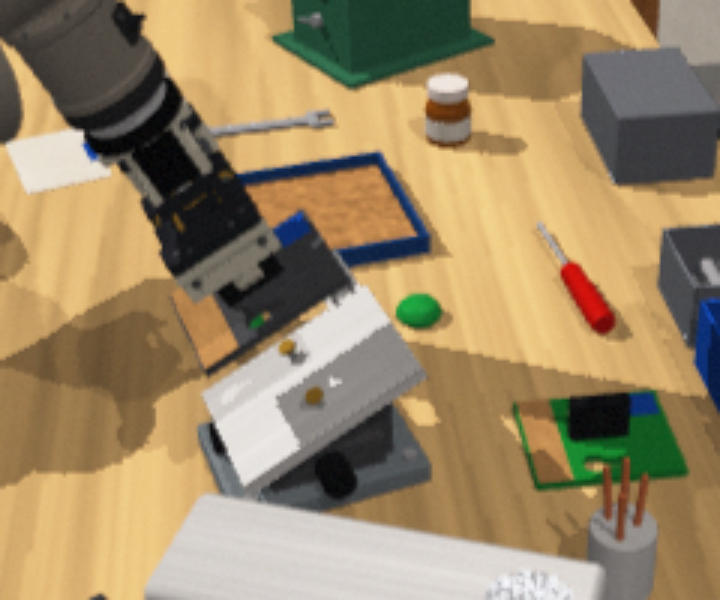

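The platen is free, parallel to the bed and clear of both studs. I'll plan the transfer to the tray.

Run:
```python
from h import *
RV=Ro.from_euler('z',9.7,degrees=True).as_matrix()@np.diag([1,-1,-1])
s=monitor.observe();A=Ro.from_euler('xyz',s["tool_rot"]).as_matrix()
for w in [[.432,-.207,.25],[.44,-.15,.25],[.45,-.08,.25],[.465,0,.24],[.48,.1,.22],[.49,.202,.2]]: goto(w,RV)
```

```text
shift mm [ 21.3   1.  -45.6] rot deg [ -0.98 -24.99   5.34] t 8.65
shift mm [ 41.9 -51.9 -36.2] rot deg [ -0.98 -24.99   5.34] t 8.65
shift mm [  67.2 -116.9  -24.6] rot deg [ -0.98 -24.99   5.34] t 8.65
shift mm [  95.1 -190.3   -0.9] rot deg [ -0.98 -24.99   5.34] t 8.65
shift mm [ 123.5 -283.    34.1] rot deg [ -0.98 -24.99   5.34] t 8.65
shift mm [ 148.  -379.    67.2] rot deg [ -0.98 -24.99   5.34] t 8.65
```

>>> move_arm:
  deltas:
    - {"x": 0.01, "y": 0, "z": -0.023, "wx": 0, "wy": 0, "wz": 0, "hand": 0}
    - {"x": 0.021, "y": 0.001, "z": -0.046, "wx": 0, "wy": 0, "wz": 0, "hand": 0}
    - {"x": 0.031, "y": -0.025, "z": -0.041, "wx": -0.2, "wy": -4, "wz": 1, "hand": 0}
    - {"x": 0.042, "y": -0.052, "z": -0.036, "wx": -0.4, "wy": -8, "wz": 2, "hand": 0}
    - {"x": 0.055, "y": -0.085, "z": -0.03, "wx": -0.5, "wy": -12, "wz": 3, "hand": 0}
    - {"x": 0.067, "y": -0.117, "z": -0.025, "wx": -0.6, "wy": -16, "wz": 4, "hand": 0}
    - {"x": 0.081, "y": -0.153, "z": -0.013, "wx": -0.8, "wy": -20, "wz": 4.7, "hand": 0}
    - {"x": 0.095, "y": -0.19, "z": -0.001, "wx": -1, "wy": -25, "wz": 5.3, "hand": 0}

```text
time: 9.65
tool_pos: [0.4648, 0.0018, 0.2389]
tool_rot: [-3.14, 0.004, 0.17]
contact_force: [1.6, -0.3, -5.9]
opening: 0.0137
```

Run:
```python
from h import *
RV=Ro.from_euler('z',9.7,degrees=True).as_matrix()@np.diag([1,-1,-1])
print(monitor.observe()["tool_pos"],monitor.observe()["tool_rot"])
for w in [[.48,.1,.2],[.49,.202,.16]]: goto(w,RV)
```

```text
[0.46484065 0.00178054 0.23894745] [-3.14019188  0.00369108  0.17005107]
shift mm [ 31.7 -94.2  39. ] rot deg [-0.08  0.21  0.04] t 9.65
shift mm [  59. -193.   79.] rot deg [-0.08  0.21  0.04] t 9.65
```

>>> move_arm:
  deltas:
    - {"x": 0.012, "y": -0.04, "z": 0.01, "wx": 0, "wy": 0.2, "wz": 0, "hand": 0}
    - {"x": 0.024, "y": -0.08, "z": 0.025, "wx": 0, "wy": 0.2, "wz": 0, "hand": 0}
    - {"x": 0.036, "y": -0.12, "z": 0.045, "wx": 0, "wy": 0.2, "wz": 0, "hand": 0}
    - {"x": 0.048, "y": -0.16, "z": 0.065, "wx": 0, "wy": 0.2, "wz": 0, "hand": 0}
    - {"x": 0.056, "y": -0.185, "z": 0.079, "wx": 0, "wy": 0.2, "wz": 0, "hand": 0}
    - {"x": 0.059, "y": -0.193, "z": 0.079, "wx": 0, "wy": 0.2, "wz": 0, "hand": 0}
    - {"x": 0.059, "y": -0.193, "z": 0.079, "wx": 0, "wy": 0.2, "wz": 0, "hand": 0}
    - {"x": 0.059, "y": -0.193, "z": 0.079, "wx": 0, "wy": 0.2, "wz": 0, "hand": 0}

```text
time: 10.65
tool_pos: [0.4905, 0.1996, 0.1613]
tool_rot: [-3.141, -0.003, 0.17]
contact_force: [-0.4, -0.4, -5.3]
opening: 0.0138
```

Run:
```python
from h import *
b=viewer.read_camera("side")[:,:,::-1]; t=viewer.read_camera("top")[:,:,::-1]
o=np.zeros((330,780,3),np.uint8); o[:330,:390]=cv2.resize(b[120:230,220:350],(390,330)); o[:330,390:]=cv2.resize(t[185:295,205:335],(390,330)); cv2.imwrite("pics/pre.png",o)
```

```text
(no output)
```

View pics/pre.png

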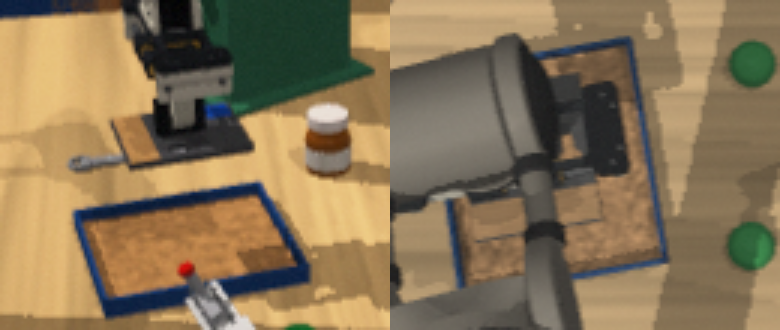

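The platen hangs level and aligned over the tray. Descend.

>>> move_arm:
  deltas:
    - {"x": 0, "y": 0, "z": 0.03, "wx": 0, "wy": 0, "wz": 0, "hand": 0}
    - {"x": 0, "y": 0, "z": 0.06, "wx": 0, "wy": 0, "wz": 0, "hand": 0}
    - {"x": 0, "y": 0, "z": 0.085, "wx": 0, "wy": 0, "wz": 0, "hand": 0}
    - {"x": 0, "y": 0, "z": 0.105, "wx": 0, "wy": 0, "wz": 0, "hand": 0}
    - {"x": 0, "y": 0, "z": 0.118, "wx": 0, "wy": 0, "wz": 0, "hand": 0}
    - {"x": 0, "y": 0, "z": 0.125, "wx": 0, "wy": 0, "wz": 0, "hand": 0}
    - {"x": 0, "y": 0, "z": 0.128, "wx": 0, "wy": 0, "wz": 0, "hand": 0}
    - {"x": 0, "y": 0, "z": 0.128, "wx": 0, "wy": 0, "wz": 0, "hand": 0}

```text
time: 11.75
tool_pos: [0.4909, 0.2006, 0.0332]
tool_rot: [-3.14, -0.003, 0.17]
contact_force: [-0.3, 0.3, -4.3]
opening: 0.0139
```

>>> move_arm:
  deltas:
    - {"x": 0, "y": 0, "z": 0.001, "wx": 0, "wy": 0, "wz": 0, "hand": 0}
    - {"x": 0, "y": 0, "z": 0.002, "wx": 0, "wy": 0, "wz": 0, "hand": 0}
    - {"x": 0, "y": 0, "z": 0.003, "wx": 0, "wy": 0, "wz": 0, "hand": 0}
    - {"x": 0, "y": 0, "z": 0.003, "wx": 0, "wy": 0, "wz": 0, "hand": 0}

```text
time: 12.25
tool_pos: [0.4905, 0.2006, 0.0298]
tool_rot: [-3.14, -0.002, 0.171]
contact_force: [-0.0, 0.2, -5.1]
opening: 0.0138
```

>>> move_arm:
  deltas:
    - {"x": 0, "y": 0, "z": 0.001, "wx": 0, "wy": 0, "wz": 0, "hand": 0}
    - {"x": 0, "y": 0, "z": 0.0015, "wx": 0, "wy": 0, "wz": 0, "hand": 0}
    - {"x": 0, "y": 0, "z": 0.0015, "wx": 0, "wy": 0, "wz": 0, "hand": 0}

```text
time: 12.62
tool_pos: [0.4906, 0.2006, 0.0283]
tool_rot: [-3.14, -0.003, 0.17]
contact_force: [-0.4, -0.0, -4.5]
opening: 0.0136
```

>>> move_arm:
  deltas:
    - {"x": 0, "y": 0, "z": 0.0005, "wx": 0, "wy": 0, "wz": 0, "hand": 0}
    - {"x": 0, "y": 0, "z": 0.001, "wx": 0, "wy": 0, "wz": 0, "hand": 0}
    - {"x": 0, "y": 0, "z": 0.001, "wx": 0, "wy": 0, "wz": 0, "hand": 0}

```text
time: 13.0
tool_pos: [0.4905, 0.2006, 0.0273]
tool_rot: [-3.14, -0.003, 0.171]
contact_force: [0.1, 0.5, -4.0]
opening: 0.0139
```

>>> move_arm:
  deltas:
    - {"x": 0, "y": 0, "z": 0.0005, "wx": 0, "wy": 0, "wz": 0, "hand": 0}
    - {"x": 0, "y": 0, "z": 0.001, "wx": 0, "wy": 0, "wz": 0, "hand": 0}
    - {"x": 0, "y": 0, "z": 0.001, "wx": 0, "wy": 0, "wz": 0, "hand": 0}

```text
time: 13.38
tool_pos: [0.4905, 0.2006, 0.0263]
tool_rot: [-3.14, -0.003, 0.171]
contact_force: [-0.4, -0.5, -4.4]
opening: 0.0141
```

>>> move_arm:
  deltas:
    - {"x": 0, "y": 0, "z": 0.0005, "wx": 0, "wy": 0, "wz": 0, "hand": 0}
    - {"x": 0, "y": 0, "z": 0.001, "wx": 0, "wy": 0, "wz": 0, "hand": 0}
    - {"x": 0, "y": 0, "z": 0.001, "wx": 0, "wy": 0, "wz": 0, "hand": 0}

```text
time: 13.75
tool_pos: [0.4907, 0.2006, 0.0259]
tool_rot: [-3.14, -0.003, 0.171]
contact_force: [-2.2, -0.5, 6.2]
opening: 0.0138
```

Contact: Fz went from −4.4 to +6.2 N. Release, then rise straight up.

>>> move_arm:
  deltas:
    - {"x": 0, "y": 0, "z": 0, "wx": 0, "wy": 0, "wz": 0, "hand": 0.2}
    - {"x": 0, "y": 0, "z": 0, "wx": 0, "wy": 0, "wz": 0, "hand": 0.4}
    - {"x": 0, "y": 0, "z": 0, "wx": 0, "wy": 0, "wz": 0, "hand": 0.4}
    - {"x": 0, "y": 0, "z": -0.02, "wx": 0, "wy": 0, "wz": 0, "hand": 0.4}
    - {"x": 0, "y": 0, "z": -0.06, "wx": 0, "wy": 0, "wz": 0, "hand": 0.4}
    - {"x": -0.03, "y": 0, "z": -0.12, "wx": 0, "wy": 0, "wz": 0, "hand": 0.4}
    - {"x": -0.09, "y": 0, "z": -0.17, "wx": 0, "wy": 0, "wz": 0, "hand": 0.4}
    - {"x": -0.12, "y": 0, "z": -0.2, "wx": 0, "wy": 0, "wz": 0, "hand": 0.4}

```text
time: 14.75
tool_pos: [0.3704, 0.1796, 0.2262]
tool_rot: [-3.14, -0.003, 0.17]
contact_force: [1.0, 0.8, 0.8]
opening: 0.037
```

Run:
```python
from h import *
b=viewer.read_camera("side")[:,:,::-1]; w=viewer.read_camera("wrist")[:,:,::-1]
o=np.zeros((400,800,3),np.uint8); o[:,:400]=cv2.resize(b[120:300,200:380],(400,400)); o[:250,400:]=cv2.resize(w,(400,250)); cv2.imwrite("pics/end.png",o)
print(monitor.observe()["contact_force"],monitor.observe()["tool_pos"])
```

```text
[ 0.57706189 -0.56181127  0.47355926] [0.37031    0.17999549 0.22918197]
```

View pics/end.png

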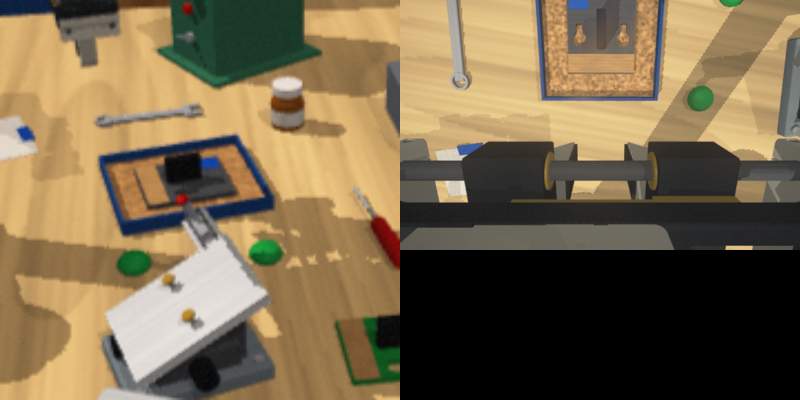

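The platen lies flat, bar up, inside the tray. The bolt is still drawn, the caps and wrench are where they were, and the robot is clear.

```bash
python3 -c "
from cell import robot; print(robot.hand_in())"
```

```text
the job is handed in; nothing more can be done
None
```

The job is done and handed in at about 15 s of the 45 s allowed; hand-in gives no verdict.

- **Bolt:** I pinched the knob and drew it about 32 mm. The next picture showed its bar clear of the platen.
- **Platen off the stage:** I slid it about 20 mm up the slope and lifted it square to the bed. Readings around the lift were only about its own weight, 4–6 N, so nothing was forced.
- **Into the tray:** I lowered it in small steps until the vertical force reading went from −4.4 to +6.2 N, then released it and backed the arm away.

**Last checks:** The final pictures show the platen flat and bar upward inside the tray, and the robot touching nothing (readings under 1 N). The caps, wrench and jar look unmoved. The pot and screwbox were outside that last picture; the arm never touched them.

**One disagreement:** The wrist and fixed cameras differed by about 2 mm on the stage position. I used the wrist camera's values for the knob and bar, and gripped the bar about 5 mm higher than the given point to stay above the stud heads.

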